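# Make up two engine repair kits from the stock

### The job

Make up the two engine kits: the green spring, the bronze sleeve and the piston go in the blue three-compartment tray, and the yellow spring and the white oil filter go in the orange two-compartment tray. Put one part in each compartment, standing upright on the tray floor in the middle of the compartment, and set it down gently rather than dropping it. Leave the red spring and the steel sleeve standing where they are.

Things in the scene. Friction and masses are not known exactly. Their poses are not given: they have to be found in the camera images.
- tray_blue: Blue shallow open plastic tray, fixed to the bench left or right of the stock, three square compartments in a row, each 78 x 78 inside; outside 250 long (tray x), 86 wide (tray y), 14 high; walls, dividers and floor 4 thick (floor top 4 above the origin). Origin: centre of underside; compartment middles at tray x = -82, 0 and +82, tray y = 0. Yaw within 0.2 rad of 0. Sizes in mm.
- tray_orange: Orange shallow open plastic tray, fixed to the bench left or right of the stock, two square compartments in a row, each 78 x 78 inside; outside 168 long (tray x), 86 wide (tray y), 14 high; walls, dividers and floor 4 thick (floor top 4 above the origin). Origin: centre of underside; compartment middles at tray x = -41 and +41, tray y = 0. Yaw within 0.2 rad of 0. Sizes in mm.
- spring_green: Coil valve spring painted green all over, standing upright on the bench among the stock, outer diameter 34, height 46; grips like a solid cylinder. Origin: centre of its underside, z up along its axis; it is round, so its yaw does not matter. Sizes in mm.
- spring_yellow: Coil valve spring painted yellow all over, standing upright on the bench among the stock, outer diameter 34, height 46; grips like a solid cylinder. Origin: centre of its underside, z up along its axis; it is round, so its yaw does not matter. Sizes in mm.
- spring_red: Coil valve spring painted red all over, standing upright on the bench among the stock, outer diameter 34, height 46; grips like a solid cylinder. Origin: centre of its underside, z up along its axis; it is round, so its yaw does not matter. Sizes in mm. Not wanted in either kit.
- sleeve_bronze: Yellow-brown bronze sleeve (plain tube), standing on end among the stock, outer diameter 36, height 42; grip it from outside, its bore does not admit a finger. Origin: centre of its underside, z up along its axis; it is round, so its yaw does not matter. Sizes in mm.
- sleeve_steel: Silver-grey steel sleeve of the same size (outer diameter 36, height 42), standing on end among the stock. Not wanted in either kit. Origin: centre of its underside, z up along its axis; it is round, so its yaw does not matter. Sizes in mm.
- piston: Small aluminium engine piston with three dark ring grooves near the top and a darker grey disc on its crown, standing crown up among the stock, diameter 52, height 48. Origin: centre of its underside, z up along its axis; it is round, so its yaw does not matter. Sizes in mm.
- oil_filter: White painted oil filter canister with a fluted upper end and a black disc on top, standing among the stock, diameter 50, height 60. Origin: centre of its underside, z up along its axis; it is round, so its yaw does not matter. Sizes in mm.
There are look-alikes about, which are no part of the job. What is shaped like the oil_filter but pink is not meant. Of the things shaped like the spring_green, the green one is meant.

How it is judged:
At the end, for the whole second after the job is handed in: Each kit part in its own compartment of its tray: within 15 mm of the middle along both tray axes, underside 1 to 9 mm above the tray origin, upright within 0.15 rad, at rest, tray mates at least 45 mm apart. Red spring and steel sleeve upright, within 20 mm of their start (angle between each of spring_green, sleeve_bronze, piston, spring_yellow, oil_filter, spring_red, sleeve_steel's own z axis and vertical below 0.15 rad and z of spring_green in the frame of tray_blue between 0.001 and 0.009 m and y of spring_green in the frame of tray_blue between -0.015 and 0.015 m and (x of spring_green in the frame of tray_blue between -0.097 and -0.067 m or x of spring_green in the frame of tray_blue between -0.015 and 0.015 m or x of spring_green in the frame of tray_blue between 0.067 and 0.097 m) and linear speed of each of spring_green, sleeve_bronze, piston, spring_yellow, oil_filter below 0.02 m/s and angular speed of each of spring_green, sleeve_bronze, piston, spring_yellow, oil_filter below 0.3 rad/s and horizontal distance between spring_green and sleeve_bronze above 0.045 m and horizontal distance between each of spring_green, sleeve_bronze and piston above 0.045 m and z of sleeve_bronze in the frame of tray_blue between 0.001 and 0.009 m and y of sleeve_bronze in the frame of tray_blue between -0.015 and 0.015 m and (x of sleeve_bronze in the frame of tray_blue between -0.097 and -0.067 m or x of sleeve_bronze in the frame of tray_blue between -0.015 and 0.015 m or x of sleeve_bronze in the frame of tray_blue between 0.067 and 0.097 m) and z of piston in the frame of tray_blue between 0.001 and 0.009 m and y of piston in the frame of tray_blue between -0.015 and 0.015 m and (x of piston in the frame of tray_blue between -0.097 and -0.067 m or x of piston in the frame of tray_blue between -0.015 and 0.015 m or x of piston in the frame of tray_blue between 0.067 and 0.097 m) and z of spring_yellow in the frame of tray_orange between 0.001 and 0.009 m and y of spring_yellow in the frame of tray_orange between -0.015 and 0.015 m and (x of spring_yellow in the frame of tray_orange between -0.056 and -0.026 m or x of spring_yellow in the frame of tray_orange between 0.026 and 0.056 m) and horizontal distance between spring_yellow and oil_filter above 0.045 m and z of oil_filter in the frame of tray_orange between 0.001 and 0.009 m and y of oil_filter in the frame of tray_orange between -0.015 and 0.015 m and (x of oil_filter in the frame of tray_orange between -0.056 and -0.026 m or x of oil_filter in the frame of tray_orange between 0.026 and 0.056 m) and distance of each of spring_red, sleeve_steel from where it was at the start of the episode below 0.02 m); the robot touches nothing.
It fails at once if a kit part drops into its tray (moves faster than 0.6 m/s with its underside less than 30 mm above the tray origin) ((distance between spring_green and tray_blue below 0.13 m and z of spring_green in the frame of tray_blue below 0.03 m and linear speed of spring_green above 0.6 m/s) or (distance between sleeve_bronze and tray_blue below 0.13 m and z of sleeve_bronze in the frame of tray_blue below 0.03 m and linear speed of sleeve_bronze above 0.6 m/s) or (distance between piston and tray_blue below 0.13 m and z of piston in the frame of tray_blue below 0.03 m and linear speed of piston above 0.6 m/s) or (distance between spring_yellow and tray_orange below 0.13 m and z of spring_yellow in the frame of tray_orange below 0.03 m and linear speed of spring_yellow above 0.6 m/s) or (distance between oil_filter and tray_orange below 0.13 m and z of oil_filter in the frame of tray_orange below 0.03 m and linear speed of oil_filter above 0.6 m/s)).
It fails at once if the red spring or the steel sleeve is moved more than 20 mm or tipped more than 0.5 rad (distance of any of spring_red, sleeve_steel from where it was at the start of the episode above 0.02 m or angle between any of spring_red, sleeve_steel's own z axis and vertical above 0.5 rad).
It also fails if it takes over 106 s, if anything falls off the work surface, if the arm or the gripper's body presses on something with over 40 N, if the wrist force passes 120 N, or if a joint passes its speed limit or range.

### The arm

A 6-joint arm with a two-finger parallel gripper is mounted at the origin on the work surface. World frame = base frame: x ahead of the robot, y to its left, z up, the work surface at z = 0. Lengths are in m, angles in rad, forces in N, time in s.
With the tool pointing down it reaches from about 0.325 to 0.775 m from the base axis. Payload 5.5 kg.
Tool frame: the origin (TCP) lies where the fingers leave the gripper's body, on its centre line; the fingertips stand 73 mm ahead of it and the grasp point (between the pads) lies 54 mm ahead of it; x points along the fingers, z is the direction in which the jaws open and shut, and the axes are right-handed (so a half turn about x gives the same grasp; the last joint's range is limited). The gripper opens to 85 mm and grips with 20 to 120 N. Pads are 22 mm wide; open, the fingers measure 114 mm over their backs; the gripper's body (76 mm by 85 mm) begins 54 mm behind the grasp point. The pads swing forward as they close: fully open they stand 13 mm farther back than shut.
Start: joints at [1.066, 0.091, 1.231, -0, 1.82, -0.057], TCP at [0.26, 0.541, 0.304] pointing down, gripper open.
Joint ranges: [-2.87, 2.87], [-0.86, 2.18], [0.17, 2.46], [-1.51, 4.65], [0.06, 2.69], [-2.65, 2.65]. Speed limits (rad/s): [2.57, 2.57, 3.01, 3.14, 3.14, 3.14].

### API

Orientations are given as a unit quaternion [w, x, y, z].
In Python, from workcell import monitor, viewer, sign_off gives the robot as it stands. The module is installed in compiled form; this text tells all that it offers.
- The arm moves only by the tool move_arm, never from a script. Its argument "series" is a list of rows, each a list of 3 entries, a list of its own where there are three numbers: the shift along the tool's x, y, z in units of 25 mm (1.0 is 25 mm), then the turn, a rotation vector about the tool's x, y, z in degrees, then the closure, from 0 (fully open) to 1 (shut). A call has 1 to 5 rows; each row shifts and turns the commanded pose from where the row before left it, along the tool's axes as they then stand; what a row does not reach is not made up. A row lasts 1/8 s, in which the tool goes at most 62.5 mm and 10.7 degrees, less where a joint would pass 70% of its speed; a pose out of reach is approached as far as the arm can. A call is refused whole if a number of a shift passes 1 or a number of a turn 10.7, either way. A call with a gripper value outside its range is refused whole. The fingers move at their own pace and stop on an object; "force" is the grip in N (left out, the last holds). Time passes only in rows, so rows that do not move let the fingers close. It gives the time, the measured TCP pose, the force and the opening at its end, in the units of the state.
- monitor.get_obs(): the state, without advancing time (a new reading comes with each control period).
- viewer.get_image(name): name is "scene" or "side" or "wrist"; returns a dict with "image" (480x640x3 uint8, blue, green, red), "range_z" (480x640 float32, m along the optical axis (not along the pixel's ray), 0 where there is no reading), "intrinsics" (3x3 intrinsics, pixels), "extrinsics" (4x4, takes a point from world to camera coordinates); the wrist camera has in their place "tool_from_camera" (4x4, takes a point from camera to tool coordinates, whose origin is the TCP and whose axes are the tool frame's). Camera axes: x right, y down, z forward; pixel columns grow to the right and rows downward; lengths in m; the calibration is good to about 2 mm. A picture is of the moment at which its call begins: read the wrist's pose just before it.
- sign_off(): hands the job in, once; it reports no verdict.
The state is a dict: "t": time; "q": joint angles; "qvel": joint speeds; "joint_efforts": joint torques, N m; "tcp_pos": TCP position; "eef_rot": TCP orientation; "wrist_force": force on the tool from outside, world axes, zero at the start; "moment": the same for the moment, N m; "finger_gap": finger opening in m.
Only numpy, scipy, OpenCV 4.12 (cv2) and the standard library are available. Lean on these libraries where they do the work, as an engineer would, in place of code of your own. Each camera call takes 0.05 s, during which the arm holds its last target.

## Working session

There is one attempt and no reset: what is moved stays moved. The work goes in short steps, Python scripts to look and compute and a tool call to move; the robot and the scene stay as the last step left them, time stands still between calls to the robot, and variables do not carry over. Pictures are saved under pics/ and viewed, and the job is handed in when it is done.

Besides the shell and the picture viewer there is one more tool, called after "Emit:" as name([rows], argument=value, ...), one row to a line, values as JSON. move_arm: Moves the arm, as the interface text tells. Its arguments: {"type":"object","properties":{"series":{"type":"array"},"force":{"type":"number"}},"required":["series"]}

```bash
mkdir -p pics
cat > h.py <<'E'
import numpy as np, cv2, json
from workcell import monitor, viewer, sign_off
def grab(n):
    o=monitor.get_obs(); d=viewer.get_image(n); np.savez('last_%s.npz'%n, **{k:np.array(v) for k,v in d.items()}, tcp=o['tcp_pos'], rot=o['eef_rot']); return d
E
python3 - <<'E'
from h import *
o=monitor.get_obs(); print({k:np.round(v,3) for k,v in o.items()})
for n in ['scene','side']:
    d=grab(n); cv2.imwrite('pics/%s0.png'%n,d['image']); print(n,np.round(d['intrinsics'],1).tolist(),np.round(d['extrinsics'],3).tolist())
E
```

```text
{'t': np.float64(0.0), 'q': array([ 1.066,  0.092,  1.232,  0.   ,  1.82 , -0.057]), 'qvel': array([-0.   ,  0.002,  0.002, -0.002,  0.001, -0.001]), 'joint_efforts': array([-1.0000e-03, -4.5873e+01, -4.1803e+01, -0.0000e+00,  1.2000e-02,
        0.0000e+00]), 'tcp_pos': array([0.26 , 0.541, 0.303]), 'eef_rot': array([ 0.598, -0.377,  0.599,  0.376]), 'wrist_force': array([-0.841,  0.392, -0.8  ]), 'moment': array([0.022, 0.015, 0.026]), 'finger_gap': np.float64(0.085)}
scene [[507.3, 0.0, 320.9], [0.0, 507.3, 249.6], [0.0, 0.0, 1.0]] [[0.273, 0.962, 0.013, -0.174], [0.516, -0.135, -0.846, -0.266], [-0.812, 0.238, -0.533, 1.36], [0.0, 0.0, 0.0, 1.0]]
side [[522.1, 0.0, 322.0], [0.0, 522.1, 240.0], [0.0, 0.0, 1.0]] [[-0.977, -0.211, -0.016, 0.586], [-0.153, 0.757, -0.635, 0.116], [0.146, -0.618, -0.772, 0.946], [0.0, 0.0, 0.0, 1.0]]
```

View pics/scene0.png

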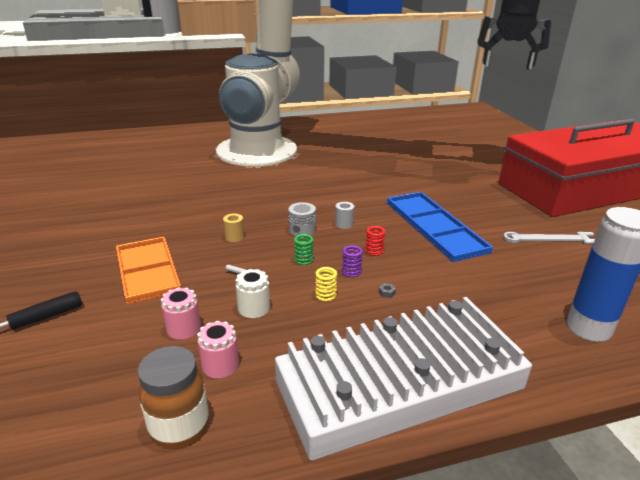

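View pics/side0.png

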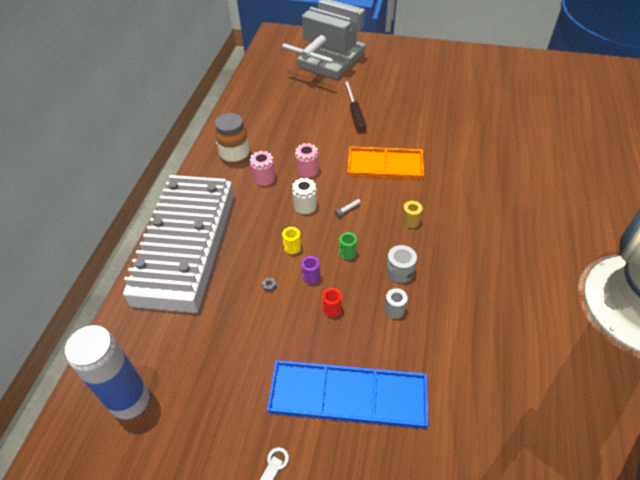

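```bash
cat > loc.py <<'E'
from h import *
from scipy.optimize import least_squares
def cloud(n):
    d=np.load('last_%s.npz'%n); K=d['intrinsics']; Z=d['range_z']; 
    v,u=np.mgrid[:480,:640]; P=np.stack([(u-K[0,2])/K[0,0]*Z,(v-K[1,2])/K[1,1]*Z,Z],-1)
    E=d['extrinsics']; W=(P-E[:3,3])@E[:3,:3]
    W[Z==0]=np.nan; return W,d['image'],E
seeds={'green':(348,246,.017,.046),'yellow':(291,240,.017,.046),'red':(332,303,.017,.046),'purple':(311,270,.017,.046),'bronze':(412,215,.018,.042),'steel':(396,304,.018,.042),'piston':(402,264,.026,.048),'filter':(304,197,.025,.060),'pink1':(307,161,.025,.06),'pink2':(262,168,.025,.06)}
if __name__=='__main__':
    Ws={n:cloud(n) for n in ['side','scene']}
    for k,(u,v,R,H) in seeds.items():
        W=Ws['side'][0]; p=W[v-8:v+9,u-6:u+7].reshape(-1,3); p=p[p[:,2]>.008]; c0=np.median(p[:,:2],0); out=[]
        for m in (['side'],['scene'],['side','scene']):
            c=c0
            for it in range(4):
                Q=np.concatenate([Ws[n][0].reshape(-1,3) for n in m]); 
                r=np.hypot(*(Q[:,:2]-c).T); Q=Q[(r<R+.010)&(Q[:,2]>.008)]
                S=Q[(Q[:,2]<H-.004)&(np.hypot(*(Q[:,:2]-c).T)>R*.7)]
                if len(S)<10: break
                c=least_squares(lambda x:np.hypot(*(S[:,:2]-x).T)-R,c,loss='soft_l1',f_scale=.002).x
            out.append(np.round(c,4).tolist()+[len(S)])
        T=Q[Q[:,2]>H-.006]
        print(k,out,'zmax',round(np.percentile(Q[:,2],99),3))
    for n in Ws:
        W,I,E=Ws[n]; hsv=cv2.cvtColor(I,cv2.COLOR_BGR2HSV)
        for name,lo,hi,L in (('blue',100,125,(.25,.086)),('orange',8,22,(.168,.086))):
            m=(hsv[...,0]>=lo)&(hsv[...,0]<=hi)&(hsv[...,1]>190)&(hsv[...,2]>(100))&(W[...,2]<.02)&(W[...,2]>.0015)&(W[...,0]>.2)&(W[...,0]<.9)&(abs(W[...,1])<.6)
            nl,lab,st,_=cv2.connectedComponentsWithStats(m.astype(np.uint8)); i=1+np.argmax(st[1:,4]); p=W[lab==i]
            r=cv2.minAreaRect((p[:,:2]*1000).astype(np.float32)); print(n,name,len(p),r,'zfloor',np.median(p[:,2]), np.percentile(p[:,2],98))
        b=W[(abs(W[...,1])<.4)&(W[...,0]>.3)&(W[...,0]<.7)&(abs(W[...,2])<.004)]; print('bench z',np.median(b[:,2]))
E
python3 loc.py
```

```text
green [[0.5488, -0.0086, 232], [0.5489, -0.0079, 278], [0.5489, -0.0083, 515]] zmax 0.047
yellow [[0.6599, 0.0003, 238], [0.659, 0.0012, 323], [0.6592, 0.0007, 572]] zmax 0.047
red [[0.5537, 0.1259, 289], [0.5533, 0.1254, 257], [0.5534, 0.1255, 545]] zmax 0.048
purple [[0.6071, 0.063, 271], [0.6064, 0.0632, 290], [0.6064, 0.0629, 558]] zmax 0.047
bronze [[0.4363, -0.1163, 211], [0.4378, -0.1169, 278], [0.4374, -0.1168, 466]] zmax 0.043
steel [[0.4407, 0.1092, 199], [0.4428, 0.1026, 245], [0.4426, 0.1029, 439]] zmax 0.044
piston [[0.4429, 0.0456, 120], [0.4437, 0.0153, 427], [0.4435, 0.0151, 747]] zmax 0.05
filter [[0.6545, -0.0907, 141], [0.6619, -0.1168, 860], [0.6619, -0.1172, 1273]] zmax 0.061
pink1 [[0.6746, -0.1999, 136], [0.6823, -0.2249, 983], [0.6823, -0.2253, 1369]] zmax 0.061
pink2 [[0.7623, -0.1557, 148], [0.772, -0.1808, 1091], [0.772, -0.1812, 1494]] zmax 0.061
side blue 4164 ((496.0802001953125, 279.41265869140625), (246.96461486816406, 85.86729431152344), 6.459815502166748) zfloor 0.004198853408404719 0.014450980842254843
side orange 1969 ((512.7199096679688, -282.535400390625), (169.26800537109375, 105.52850341796875), 8.060443878173828) zfloor 0.004270590872445853 0.014337849939508384
bench z -0.0006405375872763641
scene blue 1026 ((497.6194763183594, 276.6081848144531), (251.4916229248047, 87.94400024414062), 6.105837821960449) zfloor 0.009217409874076252 0.015208683513210076
scene orange 231 ((596.979736328125, -273.04241943359375), (6.328459739685059, 68.16146850585938), 7.201419353485107) zfloor 0.007566933521405092 0.01369528902226017
bench z 0.0003287989163021113
```

Run:
```python
from loc import *
pts={}
for n in ['side','scene']:
    W,I,E=cloud(n); hsv=cv2.cvtColor(I,cv2.COLOR_BGR2HSV)
    for name,lo,hi,c0,(L,w),cx in (('blue',100,125,(.4965,.2785),(.25,.086),(-.125,-.041,.041,.125)),('orange',8,22,(.512,-.277),(.168,.086),(-.082,0,.082))):
        R=np.hypot(W[...,0]-c0[0],W[...,1]-c0[1])
        lowS=150 if name=='orange' else 150
        m=(R<.15)&(hsv[...,0]>=lo)&(hsv[...,0]<=hi)&(hsv[...,1]>lowS)&(W[...,2]>.0105)&(W[...,2]<.018)
        p=W[m][:,:2]; 
        def res(x):
            c,s=np.cos(x[2]),np.sin(x[2]); d=p-x[:2]; a=d[:,0]*c+d[:,1]*s; b=-d[:,0]*s+d[:,1]*c
            dx=np.min([abs(a-k) for k in (np.array([-L/2+.002,L/2-.002]+([-.041,.041] if name=='blue' else [0])))],0)
            dy=np.min([abs(b-k) for k in (-w/2+.002,w/2-.002)],0)
            return np.minimum(dx,dy)
        best=min((least_squares(res,[c0[0]+i,c0[1]+j,a],loss='soft_l1',f_scale=.002) for i in(-.006,0,.006) for j in(-.006,0,.006) for a in(.08,.12,.15)),key=lambda r:r.cost)
        print(n,name,len(p),np.round(best.x,4),'medres',np.median(res(best.x)))
        x=best.x
        for k in ((-.082,0,.082) if name=='blue' else (-.041,.041)):
            print('  comp',np.round(x[:2]+k*np.array([np.cos(x[2]),np.sin(x[2])]),4))
# wrist test
o=monitor.get_obs(); print(o['tcp_pos'])
from scipy.spatial.transform import Rotation as Ro
q=o['eef_rot']; print(np.round(Ro.from_quat(np.r_[q[1:],q[0]]).as_matrix(),3))
```

```text
side blue 1224 [0.4955 0.2788 0.1074] medres 0.001042815115621095
  comp [0.414 0.27 ]
  comp [0.4955 0.2788]
  comp [0.5771 0.2876]
side orange 379 [ 0.5111 -0.2755  0.1257] medres 0.0012662470326244568
  comp [ 0.4704 -0.2807]
  comp [ 0.5518 -0.2704]
scene blue 756 [0.4974 0.2769 0.1103] medres 0.000968763073398396
  comp [0.4159 0.2679]
  comp [0.4974 0.2769]
  comp [0.5789 0.2859]
scene orange 622 [ 0.5142 -0.277   0.1353] medres 0.001132045891036812
  comp [ 0.4735 -0.2826]
  comp [ 0.5548 -0.2715]
[0.25972381 0.54072593 0.30282343]
[[-0.001 -0.901  0.433]
 [-0.002  0.433  0.901]
 [-1.     0.    -0.002]]
```

```bash
cat > go.py <<'E'
import sys; from h import *
from scipy.spatial.transform import Rotation as Ro
o=monitor.get_obs(); q=o['eef_rot']; R=Ro.from_quat(np.r_[q[1:],q[0]]).as_matrix(); p=o['tcp_pos']
for a in sys.argv[1:]:
    t=np.array(eval(a)); s=R.T@(t-p)/.025; n=int(np.ceil(abs(s).max()-1e-6)); print(a,'units',np.round(s,2),'rows',n,'per',np.round(s/n,3)); p=t
print('tilt',np.round(R[:,0],4),'t',o['t'])
E
python3 go.py .4435,.015,.17 .4435,.015,.085
```

```text
.4435,.015,.17 units [  5.34 -15.73 -15.76] rows 16 per [ 0.334 -0.983 -0.985]
.4435,.015,.085 units [ 3.4  -0.    0.01] rows 4 per [ 0.85  -0.     0.002]
tilt [-9.0e-04 -1.6e-03 -1.0e+00] t 0.1
```

Emit:
move_arm([
  [[0.3,-0.98,-0.98],[0,0,0],0],
  [[0.3,-0.98,-0.98],[0,0,0],0],
  [[0.3,-0.98,-0.98],[0,0,0],0],
  [[0.3,-0.98,-0.98],[0,0,0],0],
  [[0.3,-0.98,-0.98],[0,0,0],0],
], force=50)

```text
t: 0.72
tcp_pos: [0.3173, 0.3762, 0.2656]
eef_rot: [0.598, -0.377, 0.599, 0.376]
wrist_force: [0.2, 0.5, 0.5]
finger_gap: 0.0851
```

Emit:
move_arm([
  [[0.3,-0.98,-0.98],[0,0,0],0],
  [[0.3,-0.98,-0.98],[0,0,0],0],
  [[0.3,-0.98,-0.98],[0,0,0],0],
  [[0.3,-0.98,-0.98],[0,0,0],0],
  [[0.3,-0.98,-0.98],[0,0,0],0],
])

```text
t: 1.35
tcp_pos: [0.3746, 0.2128, 0.2282]
eef_rot: [0.598, -0.377, 0.599, 0.377]
wrist_force: [-0.4, 0.2, 1.0]
finger_gap: 0.0849
```

Emit:
move_arm([
  [[0.3,-0.98,-0.98],[0,0,0],0],
  [[0.3,-0.98,-0.98],[0,0,0],0],
  [[0.3,-0.98,-0.98],[0,0,0],0],
  [[0.3,-0.98,-0.98],[0,0,0],0],
  [[0.3,-0.98,-0.98],[0,0,0],0],
])

```text
t: 1.98
tcp_pos: [0.432, 0.0493, 0.1908]
eef_rot: [0.598, -0.376, 0.599, 0.377]
wrist_force: [0.8, 0.9, 0.6]
finger_gap: 0.0851
```

Emit:
move_arm([
  [[0.3,-0.98,-0.98],[0,0,0],0],
  [[0,0,0],[0,0,0],0],
  [[0,0,0],[0,0,0],0],
])

```text
t: 2.35
tcp_pos: [0.4432, 0.018, 0.1837]
eef_rot: [0.598, -0.376, 0.599, 0.377]
wrist_force: [0.5, -0.3, -0.6]
finger_gap: 0.0853
```

```bash
python3 go.py .4435,.015,.085
python3 - <<'E'
from h import *
d=grab('wrist'); print(np.round(d['tool_from_camera'],3)); cv2.imwrite('pics/w1.png',d['image'])
E
```

```text
.4435,.015,.085 units [ 3.95 -0.07 -0.11] rows 4 per [ 0.987 -0.017 -0.026]
tilt [-7.e-04  5.e-04 -1.e+00] t 2.35
[[ 0.001 -0.311  0.95  -0.07 ]
 [-0.    -0.95  -0.311  0.078]
 [ 1.     0.    -0.001  0.   ]
 [ 0.     0.     0.     1.   ]]
```

View pics/w1.png

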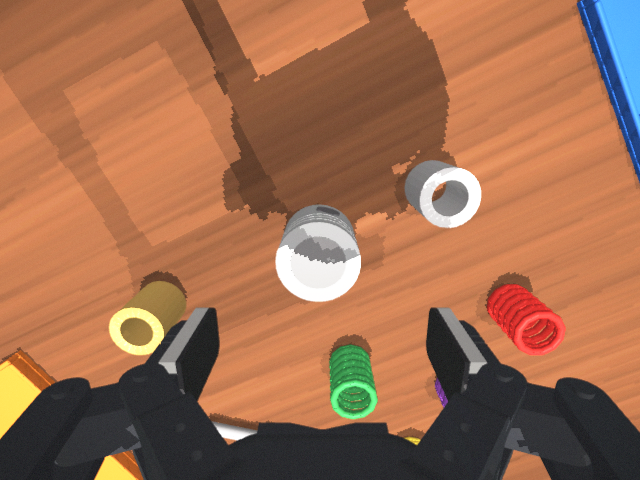

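The wrist view shows the piston crown at about (318,260), centred between the fingers, with steel at (442,195) and green at (353,380). The lateral alignment agrees with my fit, so I'm going down.

Emit:
move_arm([
  [[1,-0.03,-0.05],[0,0,0],0],
  [[1,-0.03,-0.05],[0,0,0],0],
  [[1,0,0],[0,0,0],0],
  [[0.95,0,0],[0,0,0],0],
  [[0,0,0],[0,0,0],0.2],
])

```text
t: 3.02
tcp_pos: [0.4424, 0.0158, 0.0835]
eef_rot: [0.597, -0.376, 0.599, 0.378]
wrist_force: [-0.2, -0.1, -0.1]
finger_gap: 0.0697
```

Emit:
move_arm([
  [[0,0,0],[0,0,0],1],
  [[0,0,0],[0,0,0],1],
  [[0,0,0],[0,0,0],1],
  [[0,0,0],[0,0,0],1],
  [[0,0,0],[0,0,0],1],
])

```text
t: 3.65
tcp_pos: [0.4445, 0.015, 0.0867]
eef_rot: [0.599, -0.377, 0.598, 0.376]
wrist_force: [-0.8, 3.2, 6.3]
finger_gap: 0.0508
```

```bash
python3 go.py .4435,.06,.165 .415,.269,.165 .415,.269,.0895
python3 - <<'E'
from h import *
d=grab('wrist'); cv2.imwrite('pics/w2.png',d['image'])
E
```

```text
.4435,.06,.165 units [-3.13  0.81  1.61] rows 4 per [-0.783  0.202  0.402]
.415,.269,.165 units [0.   4.65 7.04] rows 8 per [0.    0.581 0.88 ]
.415,.269,.0895 units [ 3.02  0.01 -0.  ] rows 4 per [ 0.755  0.002 -0.001]
tilt [ 2.6e-03  4.0e-04 -1.0e+00] t 3.65
```

View pics/w2.png

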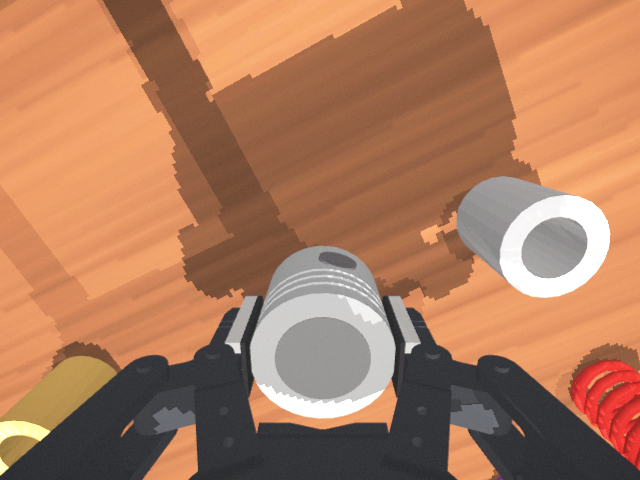

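Emit:
move_arm([
  [[-0.5,0,0],[0,0,0],1],
  [[-1,0,0],[0,0,0],1],
  [[-1,0.1,0.15],[0,0,0],1],
  [[-0.7,0.5,0.7],[0,0,0],1],
  [[0,0.6,0.95],[0,0,0],1],
])

```text
t: 4.32
tcp_pos: [0.4367, 0.0685, 0.1675]
eef_rot: [0.6, -0.377, 0.598, 0.375]
wrist_force: [-0.2, -0.3, -2.2]
finger_gap: 0.0505
```

Emit:
move_arm([
  [[0,0.6,0.95],[0,0,0],1],
  [[0,0.6,0.95],[0,0,0],1],
  [[0,0.6,0.95],[0,0,0],1],
  [[0,0.6,0.95],[0,0,0],1],
  [[0,0.6,0.95],[0,0,0],1],
])

```text
t: 4.95
tcp_pos: [0.4197, 0.2086, 0.1654]
eef_rot: [0.598, -0.377, 0.599, 0.376]
wrist_force: [-0.6, -0.1, -0.9]
finger_gap: 0.0506
```

Emit:
move_arm([
  [[0,0.6,0.95],[0,0,0],1],
  [[0,0.6,0.95],[0,0,0],1],
  [[0,0.1,0.2],[0,0,0],1],
  [[0,0,0],[0,0,0],1],
  [[0,0,0],[0,0,0],1],
])

```text
t: 5.58
tcp_pos: [0.4136, 0.2685, 0.1652]
eef_rot: [0.599, -0.376, 0.599, 0.376]
wrist_force: [0.2, -0.4, -2.0]
finger_gap: 0.051
```

```bash
python3 go.py  .415,.269,.0895
python3 - <<'E'
from h import *
d=grab('wrist'); cv2.imwrite('pics/w3.png',d['image'])
E
```

```text
.415,.269,.0895 units [ 3.03 -0.04  0.04] rows 4 per [ 0.757 -0.011  0.011]
tilt [-0.e+00 -5.e-04 -1.e+00] t 5.575
```

View pics/w3.png

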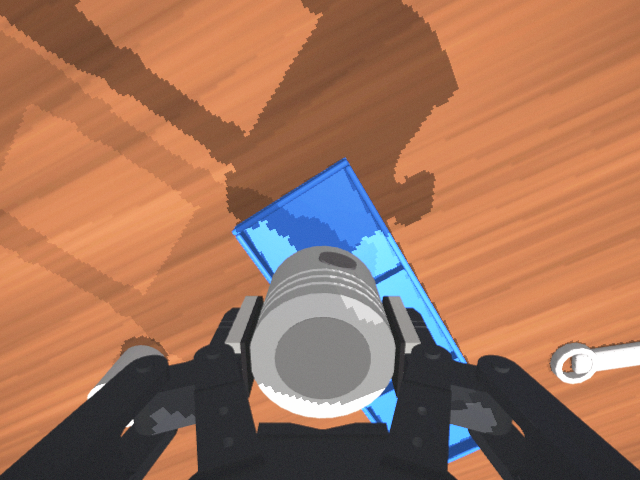

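Emit:
move_arm([
  [[1,0,0],[0,0,0],1],
  [[0.9,0,0.04],[0,0,0],1],
  [[0.6,0,0],[0,0,0],1],
  [[0.3,0,0],[0,0,0],1],
  [[0.1,0,0],[0,0,0],1],
])

```text
t: 6.25
tcp_pos: [0.4139, 0.2701, 0.0926]
eef_rot: [0.599, -0.376, 0.599, 0.376]
wrist_force: [0.3, 0.9, -1.9]
finger_gap: 0.0507
```

Emit:
move_arm([
  [[0.06,0,0],[0,0,0],1],
  [[0.04,0,0],[0,0,0],1],
  [[0,0,0],[0,0,0],1],
])

```text
t: 6.62
tcp_pos: [0.4141, 0.2704, 0.0907]
eef_rot: [0.599, -0.377, 0.598, 0.376]
wrist_force: [-0.1, 0.4, -1.1]
finger_gap: 0.0511
```

```bash
python3 go.py  .415,.269,.0882
python3 - <<'E'
from h import *
d=grab('wrist'); cv2.imwrite('pics/w4.png',d['image'])
d=grab('side'); cv2.imwrite('pics/s4.png',cv2.resize(d['image'][340:480,240:440],None,fx=4,fy=4))
E
```

```text
.415,.269,.0882 units [ 0.1  -0.06 -0.04] rows 1 per [ 0.101 -0.057 -0.036]
tilt [ 1.e-03  6.e-04 -1.e+00] t 6.625
```

View pics/s4.png

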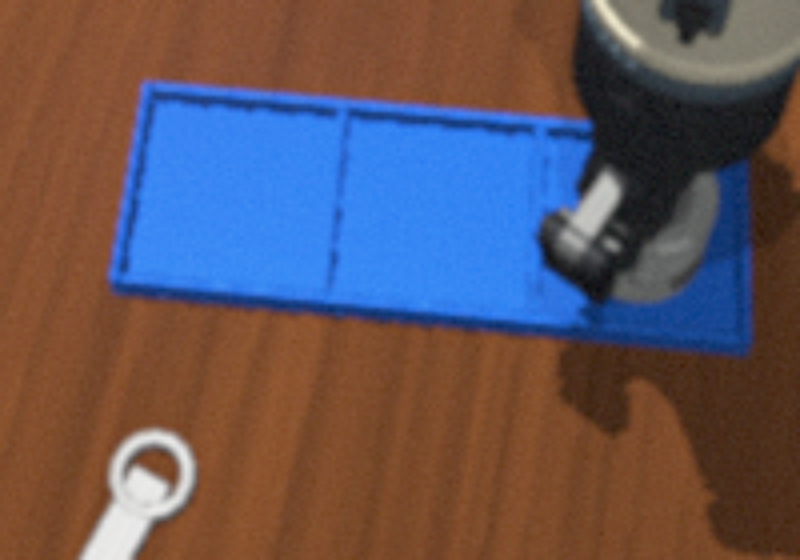

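View pics/w4.png

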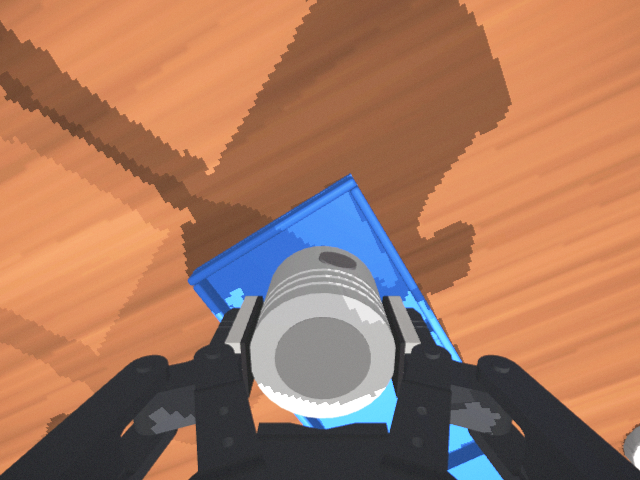

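Emit:
move_arm([
  [[0.05,0,-0.04],[0,0,0],1],
  [[0.04,0,0],[0,0,0],1],
  [[0,0,0],[0,0,0],1],
])

```text
t: 7.1
tcp_pos: [0.414, 0.2703, 0.0907]
eef_rot: [0.6, -0.376, 0.597, 0.377]
wrist_force: [-3.7, 0.9, 10.2]
finger_gap: 0.0508
```

Emit:
move_arm([
  [[0.04,0,0],[0,0,0],1],
  [[0.04,0,0],[0,0,0],1],
  [[0,0,0],[0,0,0],1],
])

```text
t: 7.48
tcp_pos: [0.4141, 0.2703, 0.0906]
eef_rot: [0.6, -0.376, 0.597, 0.377]
wrist_force: [-8.7, -1.6, 22.0]
finger_gap: 0.0509
```

Contact with the tray floor is confirmed. I'll ease off slightly, then release.

Emit:
move_arm([
  [[-0.06,0,0],[0,0,0],1],
  [[0,0,0],[0,0,0],0.3],
  [[0,0,0],[0,0,0],0.1],
  [[0,0,0],[0,0,0],0.05],
  [[0,0,0],[0,0,0],0],
])

```text
t: 8.1
tcp_pos: [0.4132, 0.2692, 0.087]
eef_rot: [0.598, -0.376, 0.599, 0.376]
wrist_force: [-0.1, -0.5, 0.4]
finger_gap: 0.0854
```

Emit:
move_arm([
  [[-1,0,0],[0,0,0],0],
  [[-1,0,0],[0,0,0],0],
  [[-1,0,0],[0,0,0],0],
])

```text
t: 8.48
tcp_pos: [0.4133, 0.2692, 0.1629]
eef_rot: [0.598, -0.376, 0.599, 0.376]
wrist_force: [0.4, -0.1, 0.2]
finger_gap: 0.0854
```

```bash
python3 go.py .549,-.0085,.165 .549,-.0085,.0845
python3 - <<'E'
from h import *
d=grab('side'); cv2.imwrite('pics/s5.png',d['image'])
E
```

```text
.549,-.0085,.165 units [-0.08 -9.7  -7.66] rows 10 per [-0.008 -0.97  -0.766]
.549,-.0085,.0845 units [ 3.22 -0.    0.  ] rows 4 per [ 0.805 -0.     0.   ]
tilt [-4.e-04 -3.e-04 -1.e+00] t 8.475
```

View pics/s5.png

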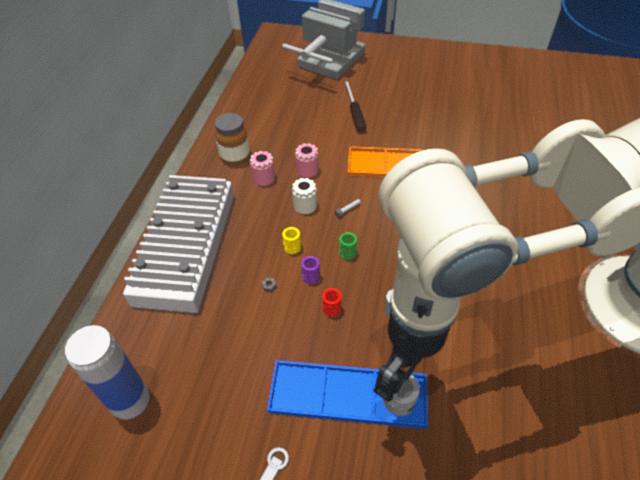

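Piston is standing in the right compartment (402,393). Next, the green spring.

Emit:
move_arm([
  [[0,-0.97,-0.77],[0,0,0],0],
  [[0,-0.97,-0.77],[0,0,0],0],
  [[0,-0.97,-0.77],[0,0,0],0],
  [[0,-0.97,-0.77],[0,0,0],0],
  [[0,-0.97,-0.77],[0,0,0],0],
])

```text
t: 9.15
tcp_pos: [0.4812, 0.1291, 0.1616]
eef_rot: [0.598, -0.376, 0.599, 0.377]
wrist_force: [0.3, -0.7, 0.7]
finger_gap: 0.0852
```

Emit:
move_arm([
  [[0,-0.97,-0.77],[0,0,0],0],
  [[0,-0.97,-0.77],[0,0,0],0],
  [[0,-0.97,-0.77],[0,0,0],0],
  [[0,-0.97,-0.77],[0,0,0],0],
  [[0,-0.97,-0.77],[0,0,0],0],
])

```text
t: 9.78
tcp_pos: [0.5489, -0.0102, 0.1615]
eef_rot: [0.598, -0.376, 0.599, 0.377]
wrist_force: [0.6, 0.1, 0.2]
finger_gap: 0.0852
```

Emit:
move_arm([
  [[1,0,0],[0,0,0],0],
  [[0.6,0,0],[0,0,0],0],
  [[0,0,0],[0,0,0],0],
])

```text
t: 10.15
tcp_pos: [0.5475, -0.0089, 0.1202]
eef_rot: [0.597, -0.376, 0.6, 0.377]
wrist_force: [0.4, 1.0, 0.2]
finger_gap: 0.0855
```

```bash
python3 go.py .549,-.0085,.0845
python3 - <<'E'
from h import *
d=grab('wrist'); cv2.imwrite('pics/w6.png',d['image'])
E
```

```text
.549,-.0085,.0845 units [ 1.43 -0.05  0.04] rows 2 per [ 0.713 -0.026  0.02 ]
tilt [-4.e-03  3.e-04 -1.e+00] t 10.15
```

View pics/w6.png

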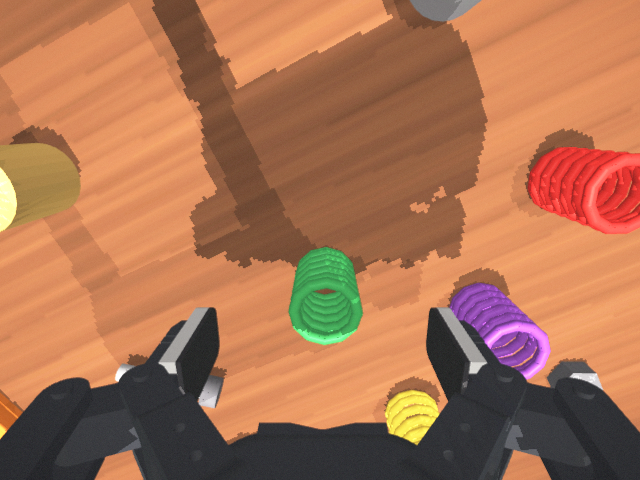

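Green is centred at (326,290); the purple spring at (500,330) is near the right finger, so I narrow the jaws before descending.

Emit:
move_arm([
  [[0,0,0.05],[0,0,0],0.25],
  [[0.4,0,0],[0,0,0],0.25],
  [[0.7,0,0],[0,0,0],0.25],
  [[0.33,0,0],[0,0,0],0.25],
  [[0,0,0],[0,0,0],0.5],
])

```text
t: 10.82
tcp_pos: [0.5484, -0.008, 0.085]
eef_rot: [0.598, -0.376, 0.599, 0.377]
wrist_force: [-0.1, 0.4, 0.6]
finger_gap: 0.0475
```

Emit:
move_arm([
  [[0,0,0],[0,0,0],1],
  [[0,0,0],[0,0,0],1],
  [[0,0,0],[0,0,0],1],
  [[0,0,0],[0,0,0],1],
  [[0,0,0],[0,0,0],1],
])

```text
t: 11.45
tcp_pos: [0.5492, -0.0081, 0.0867]
eef_rot: [0.599, -0.377, 0.599, 0.376]
wrist_force: [-0.4, -0.4, -0.5]
finger_gap: 0.0324
```

```bash
python3 go.py .4965,.2778,.0845
python3 - <<'E'
from h import *
d=grab('wrist'); cv2.imwrite('pics/w7.png',d['image'])
E
```

```text
.4965,.2778,.0845 units [0.09 6.85 9.39] rows 10 per [0.009 0.685 0.939]
tilt [ 1.e-04 -0.e+00 -1.e+00] t 11.45
```

View pics/w7.png

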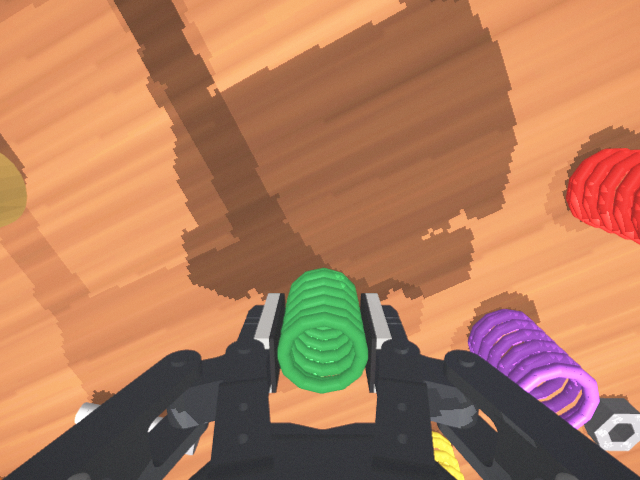

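Emit:
move_arm([
  [[-0.5,0,0],[0,0,0],1],
  [[-1,0,0],[0,0,0],1],
  [[-1,0.1,0.15],[0,0,0],1],
  [[-0.7,0.5,0.7],[0,0,0],1],
  [[0,0.65,0.9],[0,0,0],1],
])

```text
t: 12.12
tcp_pos: [0.5409, 0.0451, 0.1701]
eef_rot: [0.6, -0.377, 0.597, 0.375]
wrist_force: [-0.0, 0.1, -1.4]
finger_gap: 0.0327
```

Emit:
move_arm([
  [[0,0.7,0.955],[0,0,0],1],
  [[0,0.7,0.955],[0,0,0],1],
  [[0,0.7,0.955],[0,0,0],1],
  [[0,0.7,0.955],[0,0,0],1],
  [[0,0.7,0.955],[0,0,0],1],
])

```text
t: 12.75
tcp_pos: [0.5126, 0.1914, 0.1677]
eef_rot: [0.599, -0.377, 0.598, 0.376]
wrist_force: [0.3, -0.1, -0.8]
finger_gap: 0.0329
```

Emit:
move_arm([
  [[0,0.7,0.955],[0,0,0],1],
  [[0,0.7,0.955],[0,0,0],1],
  [[0,0.7,0.955],[0,0,0],1],
  [[0,0,0],[0,0,0],1],
  [[0,0,0],[0,0,0],1],
])

```text
t: 13.38
tcp_pos: [0.4966, 0.2774, 0.1672]
eef_rot: [0.599, -0.377, 0.598, 0.376]
wrist_force: [0.2, -0.1, -1.2]
finger_gap: 0.0327
```

```bash
python3 go.py .4965,.2778,.0885
python3 - <<'E'
from h import *
d=grab('wrist'); cv2.imwrite('pics/w8.png',d['image'])
E
```

```text
.4965,.2778,.0885 units [3.15 0.01 0.01] rows 4 per [0.787 0.003 0.004]
tilt [ 6.e-04 -3.e-04 -1.e+00] t 13.375
```

View pics/w8.png

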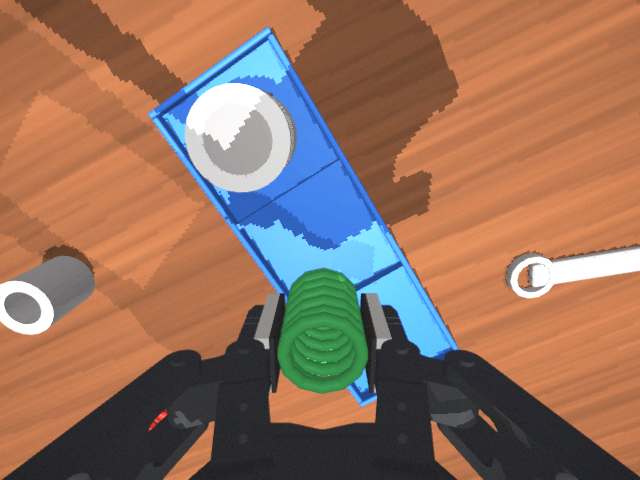

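Emit:
move_arm([
  [[1,0,0],[0,0,0],1],
  [[0.9,0,0],[0,0,0],1],
  [[0.6,0,0],[0,0,0],1],
  [[0.3,0,0],[0,0,0],1],
  [[0.1,0,0],[0,0,0],1],
])

```text
t: 14.05
tcp_pos: [0.4966, 0.2775, 0.0942]
eef_rot: [0.599, -0.376, 0.599, 0.376]
wrist_force: [-0.6, 0.2, -1.0]
finger_gap: 0.0328
```

Emit:
move_arm([
  [[0.06,0,0],[0,0,0],1],
  [[0.06,0,0],[0,0,0],1],
  [[0,0,0],[0,0,0],1],
])

```text
t: 14.42
tcp_pos: [0.4965, 0.2778, 0.0914]
eef_rot: [0.599, -0.377, 0.598, 0.377]
wrist_force: [0.5, 0.2, -1.9]
finger_gap: 0.0328
```

Emit:
move_arm([
  [[0.04,0,0],[0,0,0],1],
  [[0.04,0,0],[0,0,0],1],
  [[0,0,0],[0,0,0],1],
])

```text
t: 14.8
tcp_pos: [0.4966, 0.2778, 0.0907]
eef_rot: [0.599, -0.377, 0.598, 0.376]
wrist_force: [-3.7, -1.2, 5.6]
finger_gap: 0.0326
```

Contact (force +5.6 N). Releasing.

Emit:
move_arm([
  [[0,0,0],[0,0,0],0.5],
  [[0,0,0],[0,0,0],0.4],
  [[0,0,0],[0,0,0],0.3],
  [[0,0,0],[0,0,0],0.3],
])

```text
t: 15.3
tcp_pos: [0.4964, 0.2777, 0.089]
eef_rot: [0.598, -0.376, 0.599, 0.376]
wrist_force: [-0.1, -0.4, 0.0]
finger_gap: 0.0598
```

Emit:
move_arm([
  [[-1,0,0],[0,0,0],0.3],
  [[-1,0,0],[0,0,0],0],
  [[-1,0,0],[0,0,0],0],
])

```text
t: 15.68
tcp_pos: [0.4964, 0.2777, 0.1648]
eef_rot: [0.598, -0.377, 0.599, 0.377]
wrist_force: [0.8, -0.8, 1.0]
finger_gap: 0.0851
```

```bash
python3 go.py .437,-.1167,.165 .437,-.1167,.083
python3 - <<'E'
from h import *
d=grab('wrist'); cv2.imwrite('pics/w9.png',d['image'])
E
```

```text
.437,-.1167,.165 units [-1.000e-02 -4.690e+00 -1.525e+01] rows 16 per [-0.    -0.293 -0.953]
.437,-.1167,.083 units [ 3.28 -0.    0.  ] rows 4 per [ 0.82 -0.    0.  ]
tilt [-2.e-04 -1.e-04 -1.e+00] t 15.675
```

View pics/w9.png

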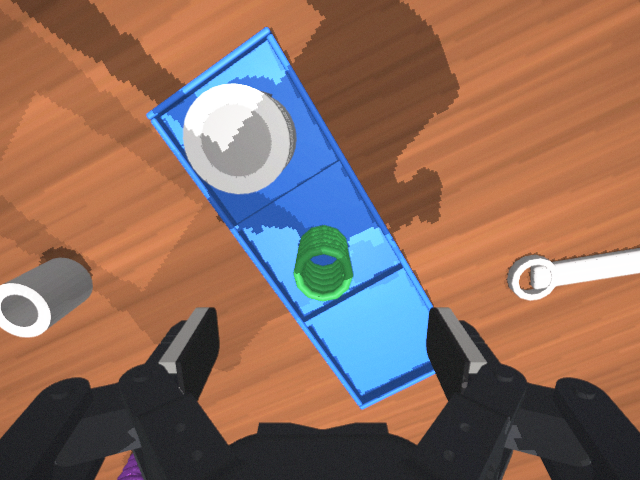

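Green stands in the middle compartment. Next, bronze.

Emit:
move_arm([
  [[0,-0.3,-0.95],[0,0,0],0],
  [[0,-0.3,-0.95],[0,0,0],0],
  [[0,-0.3,-0.95],[0,0,0],0],
  [[0,-0.3,-0.95],[0,0,0],0],
  [[0,-0.3,-0.95],[0,0,0],0],
])

```text
t: 16.35
tcp_pos: [0.4786, 0.1536, 0.1635]
eef_rot: [0.598, -0.377, 0.599, 0.377]
wrist_force: [0.5, 0.7, -0.4]
finger_gap: 0.0856
```

Emit:
move_arm([
  [[0,-0.3,-0.95],[0,0,0],0],
  [[0,-0.3,-0.95],[0,0,0],0],
  [[0,-0.3,-0.95],[0,0,0],0],
  [[0,-0.3,-0.95],[0,0,0],0],
  [[0,-0.3,-0.95],[0,0,0],0],
])

```text
t: 16.98
tcp_pos: [0.4609, 0.0304, 0.1635]
eef_rot: [0.598, -0.376, 0.599, 0.377]
wrist_force: [0.3, 0.4, 0.6]
finger_gap: 0.0856
```

Emit:
move_arm([
  [[0,-0.3,-0.95],[0,0,0],0],
  [[0,-0.3,-0.95],[0,0,0],0],
  [[0,-0.3,-0.95],[0,0,0],0],
  [[0,-0.3,-0.95],[0,0,0],0],
  [[0.5,-0.3,-0.95],[0,0,0],0],
])

```text
t: 17.6
tcp_pos: [0.4439, -0.0931, 0.152]
eef_rot: [0.599, -0.377, 0.598, 0.376]
wrist_force: [0.9, -0.1, 0.6]
finger_gap: 0.0854
```

Emit:
move_arm([
  [[0.8,-0.2,-0.95],[0,0,0],0],
  [[0.2,0,0],[0,0,0],0],
  [[0,0,0],[0,0,0],0],
])

```text
t: 17.98
tcp_pos: [0.4377, -0.1152, 0.1262]
eef_rot: [0.599, -0.376, 0.599, 0.377]
wrist_force: [0.4, 0.5, 0.0]
finger_gap: 0.0855
```

```bash
python3 go.py .437,-.1167,.083
python3 - <<'E'
from h import *
d=grab('wrist'); cv2.imwrite('pics/w10.png',d['image'])
E
```

```text
.437,-.1167,.083 units [ 1.73 -0.   -0.07] rows 2 per [ 0.864 -0.    -0.033]
tilt [-7.e-04  8.e-04 -1.e+00] t 17.975
```

View pics/w10.png

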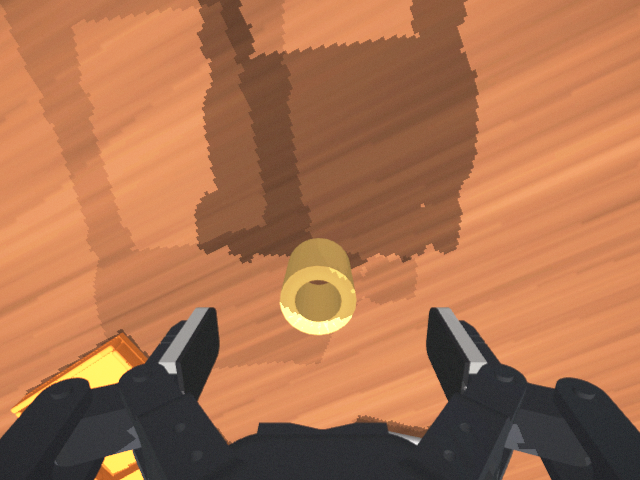

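Bronze is centred at (318,295).

Emit:
move_arm([
  [[0.9,0,-0.06],[0,0,0],0.2],
  [[0.6,0,0],[0,0,0],0.25],
  [[0.23,0,0],[0,0,0],0.25],
  [[0,0,0],[0,0,0],0.4],
  [[0,0,0],[0,0,0],0.5],
])

```text
t: 18.65
tcp_pos: [0.4376, -0.1171, 0.0842]
eef_rot: [0.599, -0.377, 0.598, 0.376]
wrist_force: [-0.3, -0.4, 0.2]
finger_gap: 0.0427
```

Emit:
move_arm([
  [[0,0,0],[0,0,0],1],
  [[0,0,0],[0,0,0],1],
  [[0,0,0],[0,0,0],1],
  [[0,0,0],[0,0,0],1],
])

```text
t: 19.15
tcp_pos: [0.4377, -0.1173, 0.0844]
eef_rot: [0.599, -0.377, 0.598, 0.376]
wrist_force: [0.1, 1.0, 4.4]
finger_gap: 0.0351
```

```bash
python3 go.py .578,.2868,.083
python3 - <<'E'
from h import *
d=grab('wrist'); cv2.imwrite('pics/w11.png',d['image'])
E
```

```text
.578,.2868,.083 units [ 0.06  1.94 17.  ] rows 17 per [0.003 0.114 1.   ]
tilt [ 1.8e-03 -6.0e-04 -1.0e+00] t 19.15
```

View pics/w11.png

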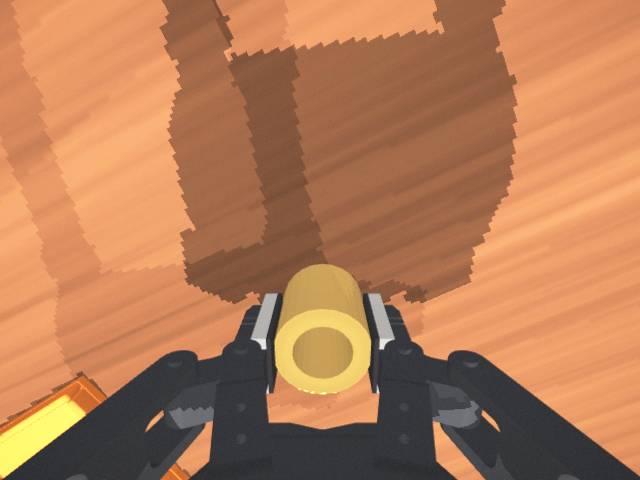

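Emit:
move_arm([
  [[-0.5,0,0],[0,0,0],1],
  [[-1,0,0],[0,0,0],1],
  [[-1,0,0.3],[0,0,0],1],
  [[-0.7,0.14,0.9],[0,0,0],1],
  [[0,0.1,0.95],[0,0,0],1],
])

```text
t: 19.82
tcp_pos: [0.4557, -0.0658, 0.1656]
eef_rot: [0.599, -0.377, 0.598, 0.376]
wrist_force: [0.5, 0.1, -2.4]
finger_gap: 0.0346
```

Emit:
move_arm([
  [[0,0.1,1],[0,0,0],1],
  [[0,0.1,1],[0,0,0],1],
  [[0,0.1,1],[0,0,0],1],
  [[0,0.1,1],[0,0,0],1],
  [[0,0.1,1],[0,0,0],1],
])

```text
t: 20.45
tcp_pos: [0.4978, 0.0528, 0.1634]
eef_rot: [0.598, -0.376, 0.599, 0.377]
wrist_force: [0.1, -0.1, -1.6]
finger_gap: 0.0348
```

Emit:
move_arm([
  [[0,0.1,1],[0,0,0],1],
  [[0,0.1,1],[0,0,0],1],
  [[0,0.1,1],[0,0,0],1],
  [[0,0.1,1],[0,0,0],1],
  [[0,0.1,1],[0,0,0],1],
])

```text
t: 21.08
tcp_pos: [0.5407, 0.1709, 0.1633]
eef_rot: [0.598, -0.376, 0.599, 0.377]
wrist_force: [0.0, 0.4, -1.9]
finger_gap: 0.035
```

Emit:
move_arm([
  [[0,0.2,1],[0,0,0],1],
  [[0,0.2,1],[0,0,0],1],
  [[0,0.2,1],[0,0,0],1],
  [[0,0.1,0.9],[0,0,0],1],
  [[0,0,0.9],[0,0,0],1],
])

```text
t: 21.7
tcp_pos: [0.5768, 0.2866, 0.1632]
eef_rot: [0.598, -0.377, 0.599, 0.377]
wrist_force: [0.1, 0.4, -0.9]
finger_gap: 0.0349
```

```bash
python3 go.py .578,.2868,.087
```

```text
.578,.2868,.087 units [ 3.05 -0.04  0.03] rows 4 per [ 0.762 -0.011  0.008]
tilt [-1.2e-03 -5.0e-04 -1.0e+00] t 21.7
```

Emit:
move_arm([
  [[1,0,0.04],[0,0,0],1],
  [[0.9,-0.04,0],[0,0,0],1],
  [[0.6,0,0],[0,0,0],1],
  [[0.3,0,0],[0,0,0],1],
  [[0.1,0,0],[0,0,0],1],
])

```text
t: 22.32
tcp_pos: [0.5783, 0.2863, 0.0909]
eef_rot: [0.599, -0.376, 0.599, 0.376]
wrist_force: [-0.9, -0.5, -1.5]
finger_gap: 0.0347
```

Emit:
move_arm([
  [[0.06,0,0],[0,0,0],1],
  [[0.06,0,0],[0,0,0],1],
  [[0,0,0],[0,0,0],1],
])

```text
t: 22.7
tcp_pos: [0.5785, 0.2865, 0.0885]
eef_rot: [0.599, -0.377, 0.598, 0.376]
wrist_force: [1.2, -1.1, -0.1]
finger_gap: 0.0344
```

Emit:
move_arm([
  [[0.04,0,0],[0,0,0],1],
  [[0.04,0,0],[0,0,0],1],
  [[0,0,0],[0,0,0],1],
])

```text
t: 23.08
tcp_pos: [0.5785, 0.2865, 0.0884]
eef_rot: [0.599, -0.377, 0.598, 0.376]
wrist_force: [-5.2, -1.0, 8.9]
finger_gap: 0.0344
```

Emit:
move_arm([
  [[-0.02,0,0],[0,0,0],0.5],
  [[0,0,0],[0,0,0],0.4],
  [[0,0,0],[0,0,0],0.3],
  [[0,0,0],[0,0,0],0.3],
])

```text
t: 23.58
tcp_pos: [0.5782, 0.2863, 0.086]
eef_rot: [0.598, -0.376, 0.599, 0.377]
wrist_force: [-0.2, 0.1, 0.5]
finger_gap: 0.0598
```

Emit:
move_arm([
  [[-1,0,0],[0,0,0],0.3],
  [[-1,0,0],[0,0,0],0],
  [[-1,0,0],[0,0,0],0],
])

```text
t: 23.95
tcp_pos: [0.5782, 0.2864, 0.1619]
eef_rot: [0.598, -0.376, 0.599, 0.377]
wrist_force: [0.2, -0.3, -0.0]
finger_gap: 0.0854
```

```bash
python3 go.py .6593,.0006,.165 .6593,.0006,.0845
python3 - <<'E'
from h import *
d=grab('wrist'); cv2.imwrite('pics/w12.png',d['image'])
E
```

```text
.6593,.0006,.165 units [-0.12 -7.87 -8.9 ] rows 9 per [-0.014 -0.875 -0.989]
.6593,.0006,.0845 units [ 3.22 -0.    0.  ] rows 4 per [ 0.805 -0.     0.   ]
tilt [-3.e-04 -1.e-04 -1.e+00] t 23.95
```

View pics/w12.png

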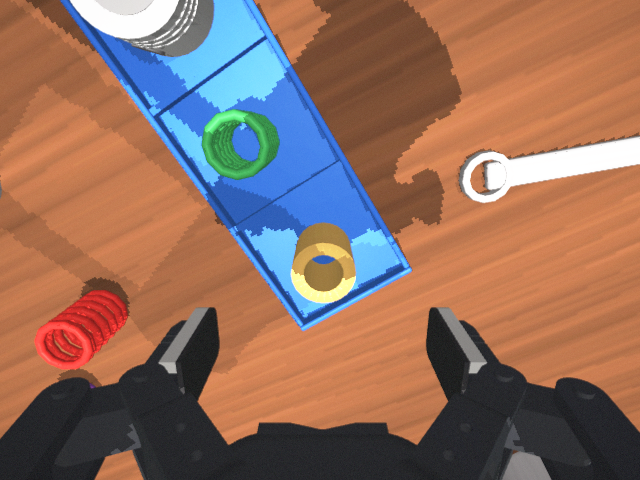

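The blue kit is standing, all three parts upright. Next, the yellow spring.

Emit:
move_arm([
  [[0,-0.87,-0.99],[0,0,0],0],
  [[0,-0.87,-0.99],[0,0,0],0],
  [[0,-0.87,-0.99],[0,0,0],0],
  [[0,-0.87,-0.99],[0,0,0],0],
  [[0,-0.87,-0.99],[0,0,0],0],
])

```text
t: 24.62
tcp_pos: [0.6228, 0.1267, 0.1606]
eef_rot: [0.598, -0.376, 0.599, 0.377]
wrist_force: [0.1, -0.1, 0.9]
finger_gap: 0.0851
```

Emit:
move_arm([
  [[0,-0.87,-0.99],[0,0,0],0],
  [[0,-0.87,-0.99],[0,0,0],0],
  [[0,-0.87,-0.99],[0,0,0],0],
  [[0.7,-0.87,-0.99],[0,0,0],0],
  [[0.7,0,0],[0,0,0],0],
])

```text
t: 25.25
tcp_pos: [0.6586, -0.0015, 0.1252]
eef_rot: [0.599, -0.376, 0.599, 0.375]
wrist_force: [0.1, 0.2, 0.2]
finger_gap: 0.085
```

Emit:
move_arm([
  [[0,0,0],[0,0,0],0],
  [[0,0,0],[0,0,0],0],
])

```text
t: 25.5
tcp_pos: [0.6582, 0.0019, 0.1266]
eef_rot: [0.598, -0.377, 0.598, 0.377]
wrist_force: [-0.2, 0.7, 1.0]
finger_gap: 0.0853
```

```bash
python3 go.py .6593,.0006,.0845
python3 - <<'E'
from h import *
d=grab('wrist'); cv2.imwrite('pics/w13.png',d['image'])
E
```

```text
.6593,.0006,.0845 units [ 1.68 -0.06 -0.03] rows 2 per [ 0.842 -0.031 -0.014]
tilt [ 1.e-04  3.e-04 -1.e+00] t 25.5
```

View pics/w13.png

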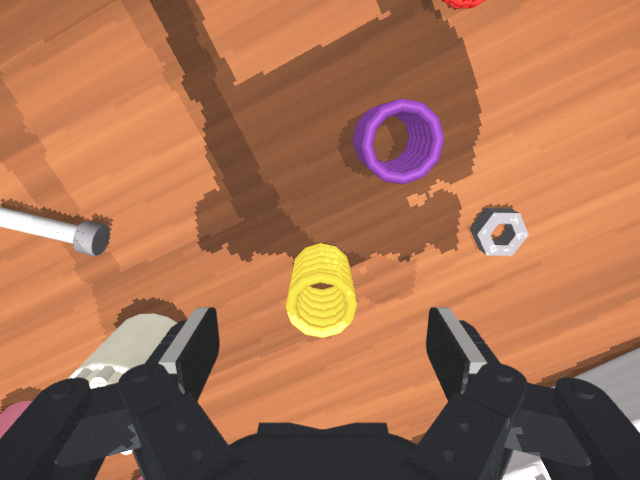

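Yellow is centred at (321,290), fingers clear of the filter and nut.

Emit:
move_arm([
  [[0,-0.05,0],[0,0,0],0.25],
  [[0.8,0,0],[0,0,0],0.25],
  [[0.6,0,0],[0,0,0],0.25],
  [[0.28,0,0],[0,0,0],0.4],
  [[0,0,0],[0,0,0],0.5],
])

```text
t: 26.18
tcp_pos: [0.6588, 0.0003, 0.0829]
eef_rot: [0.598, -0.376, 0.599, 0.377]
wrist_force: [-0.5, 0.3, -0.1]
finger_gap: 0.0426
```

Emit:
move_arm([
  [[0,0,0],[0,0,0],1],
  [[0,0,0],[0,0,0],1],
  [[0,0,0],[0,0,0],1],
  [[0,0,0],[0,0,0],1],
])

```text
t: 26.68
tcp_pos: [0.6594, 0.0003, 0.0845]
eef_rot: [0.599, -0.377, 0.598, 0.376]
wrist_force: [0.4, -0.3, -1.0]
finger_gap: 0.0324
```

```bash
python3 go.py .5533,-.271,.0845
python3 - <<'E'
from h import *
d=grab('wrist'); cv2.imwrite('pics/w14.png',d['image'])
E
```

```text
.5533,-.271,.0845 units [ -0.    -0.87 -11.62] rows 12 per [-0.    -0.073 -0.968]
tilt [ 2.e-04 -0.e+00 -1.e+00] t 26.675
```

View pics/w14.png

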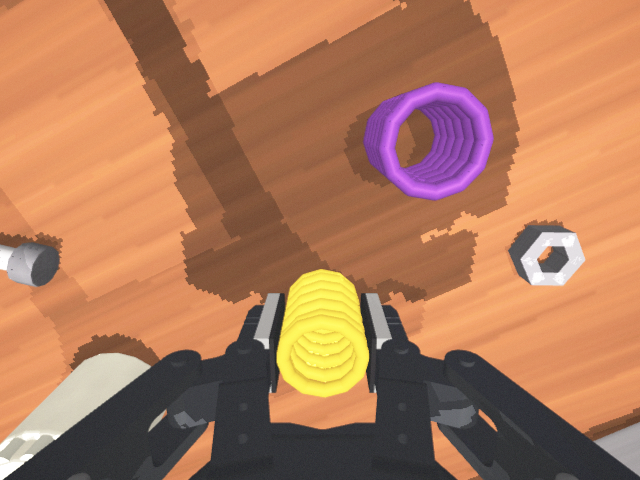

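Emit:
move_arm([
  [[-0.5,0,0],[0,0,0],1],
  [[-1,0,0],[0,0,0],1],
  [[-1,0,-0.2],[0,0,0],1],
  [[-0.7,0,-0.6],[0,0,0],1],
  [[0,-0.1,-1],[0,0,0],1],
])

```text
t: 27.35
tcp_pos: [0.6426, -0.0419, 0.1675]
eef_rot: [0.599, -0.378, 0.597, 0.376]
wrist_force: [0.8, -0.4, -1.4]
finger_gap: 0.0331
```

Emit:
move_arm([
  [[0,-0.08,-1],[0,0,0],1],
  [[0,-0.08,-1],[0,0,0],1],
  [[0,-0.08,-1],[0,0,0],1],
  [[0,-0.08,-1],[0,0,0],1],
  [[0,-0.08,-1],[0,0,0],1],
])

```text
t: 27.98
tcp_pos: [0.5962, -0.1598, 0.1648]
eef_rot: [0.599, -0.376, 0.599, 0.376]
wrist_force: [-0.0, -0.3, -1.5]
finger_gap: 0.0328
```

Emit:
move_arm([
  [[0,-0.08,-1],[0,0,0],1],
  [[0,-0.08,-1],[0,0,0],1],
  [[0,-0.08,-1],[0,0,0],1],
  [[0,-0.08,-1],[0,0,0],1],
  [[0,-0.05,-0.82],[0,0,0],1],
])

```text
t: 28.6
tcp_pos: [0.5523, -0.2724, 0.1648]
eef_rot: [0.599, -0.376, 0.599, 0.376]
wrist_force: [0.1, 0.2, 0.2]
finger_gap: 0.0329
```

Emit:
move_arm([
  [[0,0,0],[0,0,0],1],
  [[0,0,0],[0,0,0],1],
])

```text
t: 28.85
tcp_pos: [0.5533, -0.2707, 0.1645]
eef_rot: [0.599, -0.376, 0.598, 0.377]
wrist_force: [-0.1, -0.2, -1.5]
finger_gap: 0.0327
```

```bash
python3 go.py .5533,-.271,.0885
python3 - <<'E'
from h import *
d=grab('wrist'); cv2.imwrite('pics/w15.png',d['image'])
E
```

```text
.5533,-.271,.0885 units [ 3.04 -0.01 -0.01] rows 4 per [ 0.76  -0.002 -0.003]
tilt [ 2.e-04  5.e-04 -1.e+00] t 28.85
```

View pics/w15.png

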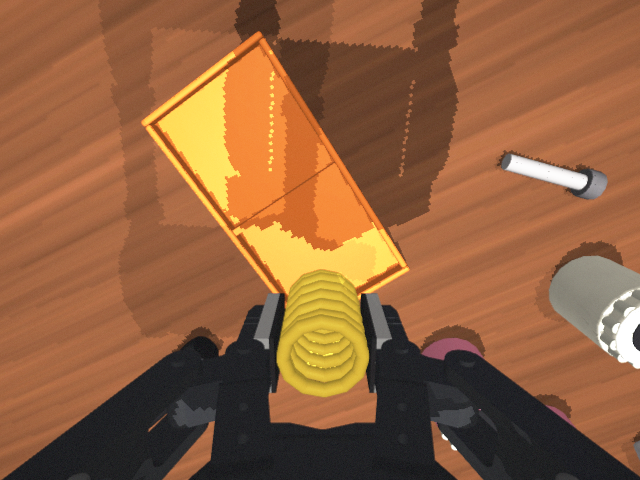

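Run:
```python
from h import *
from scipy.spatial.transform import Rotation as Ro
d=np.load('last_wrist.npz'); K=d['intrinsics'];T=d['tool_from_camera'];q=d['rot'];R=Ro.from_quat(np.r_[q[1:],q[0]]).as_matrix()
def w(u,v,z):
    r=R@(T[:3,:3]@np.array([(u-K[0,2])/K[0,0],(v-K[1,2])/K[1,1],1])); o=R@T[:3,3]+d['tcp']; return o+r*(z-o[2])/r[2]
c=[w(*p,.014) for p in ((262,32),(142,123),(408,267))]; print(np.round(c,4))
print('centre',(c[1]+c[2])/2, 'yaw',np.arctan2(*(c[2]-c[0])[1::-1]), np.linalg.norm(c[2]-c[0]),np.linalg.norm(c[1]-c[0]))
```

```text
[[ 0.4275 -0.2462  0.014 ]
 [ 0.4385 -0.3313  0.014 ]
 [ 0.5892 -0.2254  0.014 ]]
centre [ 0.5138401  -0.27837002  0.014     ] yaw 0.12813524002858964 0.1630101328943564 0.08577536728280029
```

The wrist-view corners put the tray centre at (0.514,-0.278), which agrees with my estimate. Lowering.

Emit:
move_arm([
  [[1,0,0],[0,0,0],1],
  [[0.9,0,0],[0,0,0],1],
  [[0.6,0,0],[0,0,0],1],
  [[0.3,0,0],[0,0,0],1],
  [[0.1,0,0],[0,0,0],1],
])

```text
t: 29.52
tcp_pos: [0.5534, -0.2708, 0.0919]
eef_rot: [0.598, -0.377, 0.598, 0.377]
wrist_force: [0.6, 1.3, -1.2]
finger_gap: 0.0331
```

Emit:
move_arm([
  [[0.06,0,0],[0,0,0],1],
  [[0.06,0,0],[0,0,0],1],
  [[0,0,0],[0,0,0],1],
])

```text
t: 29.9
tcp_pos: [0.5533, -0.2711, 0.0892]
eef_rot: [0.599, -0.377, 0.598, 0.376]
wrist_force: [0.2, -0.0, -0.4]
finger_gap: 0.033
```

Emit:
move_arm([
  [[0.04,0,0],[0,0,0],1],
  [[0.04,0,0],[0,0,0],1],
  [[0,0,0],[0,0,0],1],
])

```text
t: 30.28
tcp_pos: [0.5534, -0.2711, 0.0884]
eef_rot: [0.599, -0.377, 0.598, 0.376]
wrist_force: [-2.4, 1.1, 6.6]
finger_gap: 0.0329
```

Emit:
move_arm([
  [[0,0,0],[0,0,0],0.5],
  [[0,0,0],[0,0,0],0.4],
  [[0,0,0],[0,0,0],0.3],
  [[0,0,0],[0,0,0],0.3],
])

```text
t: 30.78
tcp_pos: [0.5532, -0.271, 0.0867]
eef_rot: [0.598, -0.376, 0.599, 0.377]
wrist_force: [0.9, -0.2, -0.4]
finger_gap: 0.0593
```

Emit:
move_arm([
  [[-1,0,0],[0,0,0],0.3],
  [[-1,0,0],[0,0,0],0],
  [[-1,0,0],[0,0,0],0],
])

```text
t: 31.15
tcp_pos: [0.5532, -0.271, 0.1625]
eef_rot: [0.599, -0.376, 0.599, 0.377]
wrist_force: [0.3, -0.2, 0.3]
finger_gap: 0.0853
```

```bash
python3 go.py .662,-.117,.165 .662,-.117,.092
python3 - <<'E'
from h import *
d=grab('wrist'); cv2.imwrite('pics/w16.png',d['image'])
E
```

```text
.662,-.117,.165 units [-0.1  -1.26  7.44] rows 8 per [-0.012 -0.157  0.93 ]
.662,-.117,.092 units [ 2.92 -0.    0.  ] rows 3 per [ 0.973 -0.     0.   ]
tilt [-2.e-04  0.e+00 -1.e+00] t 31.15
```

View pics/w16.png

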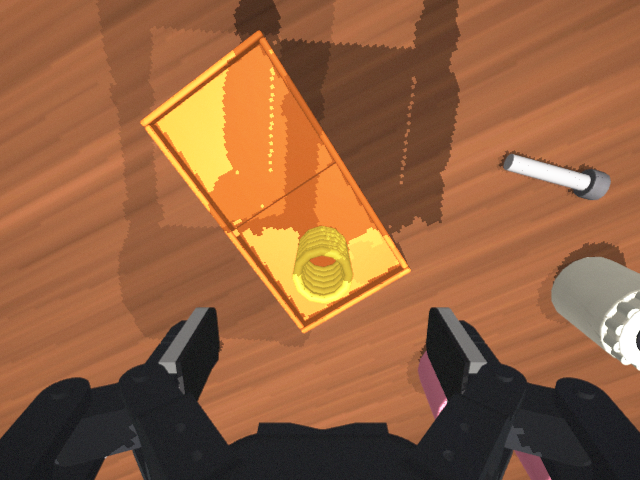

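Yellow is standing in its compartment at (323,262). Next, the filter.

Emit:
move_arm([
  [[0,-0.16,0.93],[0,0,0],0],
  [[0,-0.16,0.93],[0,0,0],0],
  [[0,-0.16,0.93],[0,0,0],0],
  [[0,-0.16,0.93],[0,0,0],0],
  [[0,-0.16,0.93],[0,0,0],0],
])

```text
t: 31.82
tcp_pos: [0.6225, -0.1733, 0.1616]
eef_rot: [0.598, -0.377, 0.599, 0.377]
wrist_force: [-0.6, 0.6, 0.4]
finger_gap: 0.0854
```

Emit:
move_arm([
  [[0,-0.16,0.93],[0,0,0],0],
  [[0,-0.16,0.93],[0,0,0],0],
  [[0,-0.16,0.93],[0,0,0],0],
  [[0,0,0],[0,0,0],0],
  [[0,0,0],[0,0,0],0],
])

```text
t: 32.45
tcp_pos: [0.6626, -0.1173, 0.1618]
eef_rot: [0.598, -0.377, 0.599, 0.376]
wrist_force: [-0.2, 0.1, -0.1]
finger_gap: 0.0851
```

```bash
python3 go.py .662,-.117,.086
python3 - <<'E'
from h import *
d=grab('wrist'); cv2.imwrite('pics/w17.png',d['image'])
E
```

```text
.662,-.117,.086 units [3.03 0.03 0.  ] rows 4 per [0.758 0.006 0.001]
tilt [-5.e-04 -4.e-04 -1.e+00] t 32.45
```

View pics/w17.png

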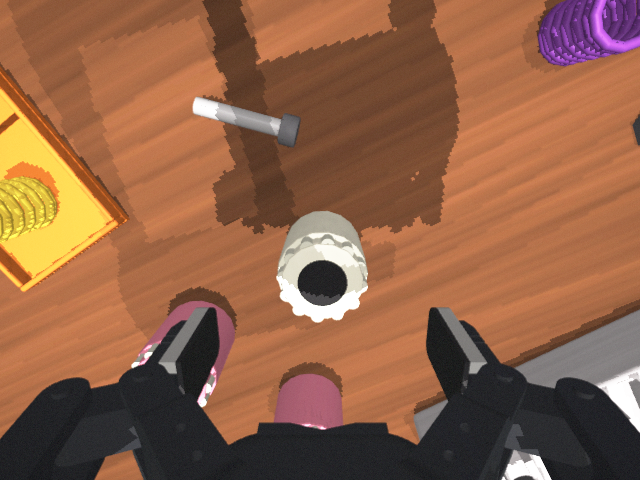

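The filter is centred at (322,270) and the pinks are clear of the finger line.

Emit:
move_arm([
  [[1,0,0],[0,0,0],0],
  [[1,0,0],[0,0,0],0],
  [[0.8,0,0],[0,0,0],0],
  [[0.23,0,0],[0,0,0],0.15],
  [[0,0,0],[0,0,0],0.25],
])

```text
t: 33.12
tcp_pos: [0.6626, -0.1174, 0.0862]
eef_rot: [0.599, -0.376, 0.599, 0.376]
wrist_force: [0.5, 0.4, 0.4]
finger_gap: 0.0638
```

Emit:
move_arm([
  [[0,0,0],[0,0,0],1],
  [[0,0,0],[0,0,0],1],
  [[0,0,0],[0,0,0],1],
  [[0,0,0],[0,0,0],1],
  [[0,0,0],[0,0,0],1],
])

```text
t: 33.75
tcp_pos: [0.6633, -0.1173, 0.0878]
eef_rot: [0.599, -0.377, 0.598, 0.376]
wrist_force: [-0.6, -0.2, 5.8]
finger_gap: 0.0491
```

```bash
python3 go.py .472,-.2815,.0845
python3 - <<'E'
from h import *
d=grab('wrist'); cv2.imwrite('pics/w18.png',d['image'])
E
```

```text
.472,-.2815,.0845 units [ 0.12  4.06 -9.23] rows 10 per [ 0.012  0.406 -0.923]
tilt [ 2.7e-03 -7.0e-04 -1.0e+00] t 33.75
```

View pics/w18.png

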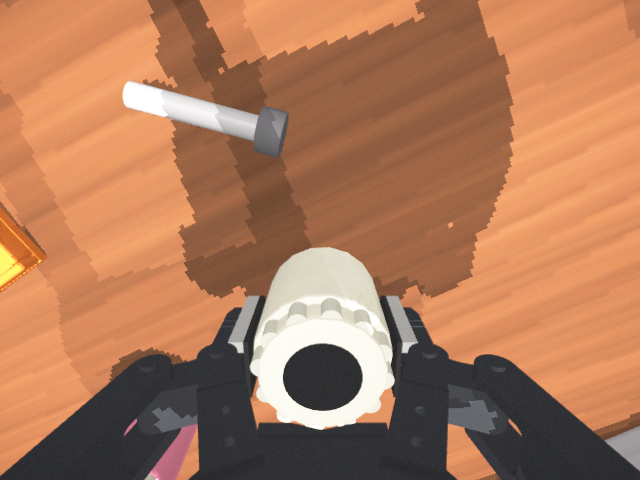

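Emit:
move_arm([
  [[-0.5,0,0],[0,0,0],1],
  [[-1,0,0],[0,0,0],1],
  [[-1,0.1,-0.2],[0,0,0],1],
  [[-0.7,0.3,-0.6],[0,0,0],1],
  [[0,0.4,-0.9],[0,0,0],1],
])

```text
t: 34.42
tcp_pos: [0.626, -0.1474, 0.1684]
eef_rot: [0.599, -0.377, 0.598, 0.376]
wrist_force: [-0.2, -0.8, -0.9]
finger_gap: 0.0492
```

Emit:
move_arm([
  [[0,0.4,-0.95],[0,0,0],1],
  [[0,0.4,-0.95],[0,0,0],1],
  [[0,0.4,-0.95],[0,0,0],1],
  [[0,0.4,-0.95],[0,0,0],1],
  [[0,0.4,-0.95],[0,0,0],1],
])

```text
t: 35.05
tcp_pos: [0.528, -0.233, 0.1658]
eef_rot: [0.598, -0.376, 0.599, 0.377]
wrist_force: [0.6, -1.6, -0.3]
finger_gap: 0.049
```

Emit:
move_arm([
  [[0,0.4,-0.95],[0,0,0],1],
  [[0,0.4,-0.95],[0,0,0],1],
  [[0,0.46,-0.88],[0,0,0],1],
  [[0,0,0],[0,0,0],1],
  [[0,0,0],[0,0,0],1],
])

```text
t: 35.67
tcp_pos: [0.471, -0.2811, 0.1661]
eef_rot: [0.599, -0.376, 0.599, 0.376]
wrist_force: [-1.0, 0.2, -0.9]
finger_gap: 0.0492
```

```bash
python3 go.py .4725,-.2815,.0895
python3 - <<'E'
from h import *
d=grab('wrist'); cv2.imwrite('pics/w19.png',d['image'])
E
```

```text
.4725,-.2815,.0895 units [ 3.06 -0.06  0.01] rows 4 per [ 0.766 -0.015  0.002]
tilt [ 1.e-04  4.e-04 -1.e+00] t 35.675
```

View pics/w19.png

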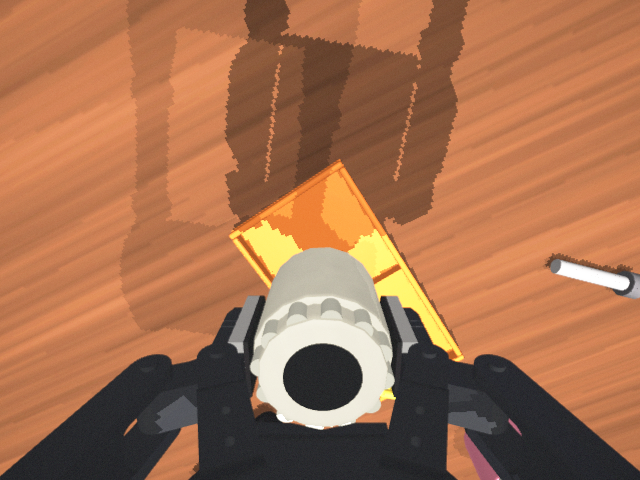

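Emit:
move_arm([
  [[1,-0.06,0],[0,0,0],1],
  [[0.9,0,0],[0,0,0],1],
  [[0.6,0,0],[0,0,0],1],
  [[0.3,0,0],[0,0,0],1],
  [[0.1,0,0],[0,0,0],1],
])

```text
t: 36.35
tcp_pos: [0.4727, -0.2818, 0.0936]
eef_rot: [0.598, -0.377, 0.598, 0.377]
wrist_force: [0.6, -0.2, -1.4]
finger_gap: 0.049
```

Emit:
move_arm([
  [[0.06,0,0],[0,0,0],1],
  [[0.06,0,0],[0,0,0],1],
  [[0,0,0],[0,0,0],1],
])

```text
t: 36.72
tcp_pos: [0.4729, -0.2821, 0.0918]
eef_rot: [0.599, -0.377, 0.598, 0.376]
wrist_force: [-0.8, 0.8, 2.9]
finger_gap: 0.0492
```

Emit:
move_arm([
  [[0.04,0,0],[0,0,0],1],
  [[0.03,0,0],[0,0,0],1],
  [[0,0,0],[0,0,0],1],
])

```text
t: 37.1
tcp_pos: [0.4729, -0.2821, 0.0917]
eef_rot: [0.599, -0.377, 0.598, 0.376]
wrist_force: [-5.6, 3.4, 12.4]
finger_gap: 0.0489
```

Emit:
move_arm([
  [[-0.03,0,0],[0,0,0],0.4],
  [[0,0,0],[0,0,0],0.2],
  [[0,0,0],[0,0,0],0.05],
  [[0,0,0],[0,0,0],0.05],
])

```text
t: 37.6
tcp_pos: [0.4725, -0.2818, 0.0893]
eef_rot: [0.598, -0.376, 0.599, 0.377]
wrist_force: [-0.4, 0.3, 0.4]
finger_gap: 0.0812
```

Emit:
move_arm([
  [[-1,0,0],[0,0,0],0],
  [[-1,0,0],[0,0,0],0],
  [[-1,0,0],[0,0,0],0],
  [[-1,0,0],[0,0,0],0],
  [[-1,0,0],[0,0,0],0],
])

```text
t: 38.22
tcp_pos: [0.4725, -0.2819, 0.2153]
eef_rot: [0.599, -0.376, 0.599, 0.377]
wrist_force: [-0.2, -1.0, -0.5]
finger_gap: 0.0855
```

Emit:
move_arm([
  [[-1,0.5,0],[0,0,0],0],
  [[-1,0.5,0],[0,0,0],0],
  [[0,0,0],[0,0,0],0],
  [[0,0,0],[0,0,0],0],
])

```text
t: 38.72
tcp_pos: [0.4501, -0.2711, 0.2634]
eef_rot: [0.598, -0.376, 0.599, 0.377]
wrist_force: [0.2, -0.7, 0.2]
finger_gap: 0.0851
```

Run:
```python
from h import *
for n in ['scene','side']:
    d=grab(n); cv2.imwrite('pics/%s20.png'%n,d['image'])
from loc import *
Ws={n:cloud(n) for n in ['side','scene']}
B=((.4965,.2778),.109); O=((.5127,-.2768),.130)
for k,c0,R,H,tr in (('piston',(.415,.269),.026,.048,B),('green',(.4965,.2778),.017,.046,B),('bronze',(.578,.2868),.018,.042,B),('yellow',(.5533,-.271),.017,.046,O),('filter',(.4725,-.2815),.025,.06,O),('red',(.5534,.1255),.017,.046,None),('steel',(.4426,.103),.018,.042,None)):
    for m in ('side','scene'):
        c=np.array(c0)
        for it in range(4):
            Q=Ws[m][0].reshape(-1,3); r=np.hypot(*(Q[:,:2]-c).T); Q=Q[(r<R+.01)&(Q[:,2]>.016)&(Q[:,2]<.1)]; S=Q[(Q[:,2]<H)&(np.hypot(*(Q[:,:2]-c).T)>R*.7)]
            if len(S)<20: break
            c=least_squares(lambda x:np.hypot(*(S[:,:2]-x).T)-R,c,loss='soft_l1',f_scale=.002).x
        t=''
        if tr: 
            d=c-tr[0]; a=tr[1]; t=np.round([d[0]*np.cos(a)+d[1]*np.sin(a),-d[0]*np.sin(a)+d[1]*np.cos(a)],4)
        print(k,m,len(S),np.round(c,4),'ztop',np.round(np.percentile(Q[:,2],98),4) if len(Q) else None,'tray xy',t)
```

```text
piston side 280 [0.414  0.2707] ztop 0.0539 tray xy [-0.0828  0.0019]
piston scene 347 [0.4143 0.271 ] ztop 0.0543 tray xy [-0.0825  0.0022]
green side 249 [0.4967 0.2785] ztop 0.0508 tray xy [0.0003 0.0007]
green scene 195 [0.4968 0.2778] ztop 0.0512 tray xy [ 0.0003 -0.    ]
bronze side 154 [0.5785 0.2869] ztop 0.0473 tray xy [0.0825 0.0001]
bronze scene 248 [0.5791 0.2868] ztop 0.048 tray xy [ 0.0831 -0.    ]
yellow side 168 [ 0.5531 -0.2718] ztop 0.0508 tray xy [ 0.0407 -0.0003]
yellow scene 300 [ 0.5532 -0.2709] ztop 0.0505 tray xy [0.0409 0.0006]
filter side 372 [ 0.471  -0.2819] ztop 0.065 tray xy [-0.042   0.0003]
filter scene 625 [ 0.4719 -0.2814] ztop 0.0649 tray xy [-0.0411  0.0007]
red side 315 [0.5535 0.1249] ztop 0.0469 tray xy 
red scene 261 [0.554  0.1252] ztop 0.0475 tray xy 
steel side 262 [0.4424 0.1029] ztop 0.0437 tray xy 
steel scene 236 [0.443  0.1028] ztop 0.0436 tray xy
```

View pics/scene20.png

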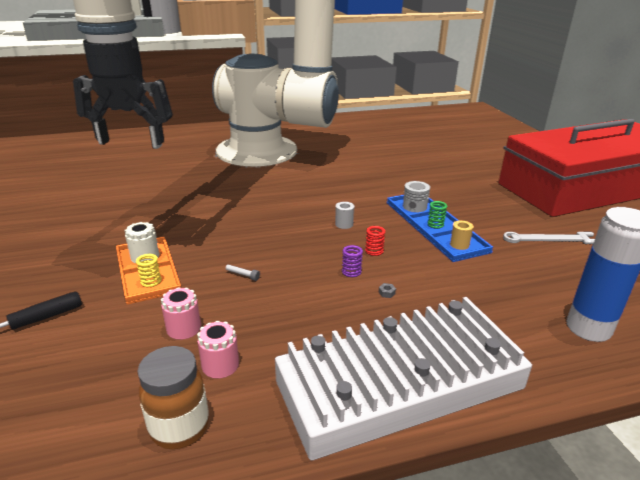

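View pics/side20.png

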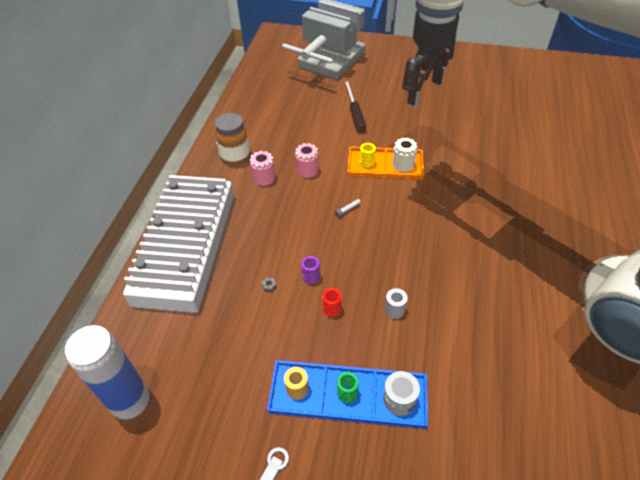

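Both views show all five parts upright in their compartments. Red, at (332,302) in the side view, and steel, at (396,303), have not moved, and the gripper is clear. Handing in.

```bash
python3 -c "
from h import *
print(sign_off())"
```

```text
the job is handed in; nothing more can be done
None
```

Both kits are made up and the job is handed in, at about 39 s of the 106 s allowed. The piston, green spring and bronze sleeve are in the blue tray, and the yellow spring and white oil filter are in the orange tray. I lowered each part until the wrist felt the tray floor (3 to 22 N), then released it.

- **Placement:** in the last check, each of the two fixed cameras put every kit part within about 2 mm of its compartment middle. Each part's top height matched standing upright on the tray floor.
- **Red spring and steel sleeve:** both are upright. They measure within about 1 mm of where they started.
- **Disagreements:** the two cameras differed by 2–3 mm on the orange tray's position, so I used the average; the corners seen by the wrist camera agreed with it. The first side-camera fits were off (25 to 30 mm for the piston and filter, 6 mm for the steel sleeve), so I used the combined fits. The wrist camera then showed the piston and filter centred between the fingers.

No checks failed. Sign-off reported no verdict.

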